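# Snug a castle nut and stop at the next pin slot

### The job

Tighten the punch head's castle nut (clockwise from above) until its yellow tooth reaches the yellow line on the disc, then on only to the first place where a pair of slots lines up with the spindle's cross hole (along the white line on its end), so that a pin could pass straight through. It takes more than one grip: well before the tooth reaches the yellow line, let go at least once and take the nut afresh. Finish with the nut released, and leave the jar, mallet and tape measure where they are.

Things in the scene. Friction and masses are not known exactly. Their poses are not given: they have to be found in the camera images.
- nut (a joint): angle in rad of the bright steel castle nut on the vertical spindle of the punch head: 0 with its yellow tooth at the yellow line, negative before it (starts between -2.05 and -1.75), growing as it turns clockwise seen from above (tightening). Light steady friction, about 0.15 N m; keeps its height and stays where it is left; hard stops at -2.3 and 3.2
- slots_a (a point): point on the nut's axis half-way up its hexagon (50 mm across flats, 24 mm high), z up. On the hexagon stands a crown 12 mm high, 46 mm across, with six slots 10 mm wide, one above the middle of each flat. x runs along two opposite slots, so it is square to the two flats under them; it turns with the nut. The yellow tooth lies 30 degrees clockwise, seen from above, of x
- slots_b (a point): same point as slots_a; x along the second pair of opposite slots, 60 degrees anticlockwise from slots_a
- slots_c (a point): same point as slots_a; x along the third pair of opposite slots, 120 degrees anticlockwise from slots_a
- yellow_tooth (a point): centre of the top of the yellow-painted tooth of the nut's crown, 20 mm from the axis, 24 mm above slots_a; the tooth stands over a corner of the hexagon
- spindle: dark steel spindle, 32 mm across, fixed, standing 4 mm out of the nut's crown. Origin: centre of its upper end, on the nut's axis, 28 mm above slots_a. z up; x along its 5 mm cross hole, 9.5 mm below the end, at the height of the slots; a white line across the end runs the same way. The hole goes right through: either end of x will do
- base: punch head, fixed: green foot 140 x 140 x 10 mm, pedestal, steel disc 128 mm across with its top 55 mm above the table (24 mm below slots_a), six brass tubes out of the rim to 82 mm from the axis, and a collar 45 mm across, 12 mm high under the nut. Origin: centre of the underside, on the nut's axis; x points along the yellow line on the disc (33 to 63 mm from the axis)
- jar_mid (a point): bystander: white jar with red lid, 52 mm across, 62 mm high; point at its middle
- mallet_mid (a point): bystander: mallet standing on the face of its black rubber head, 60 mm across and 80 mm high, with a light wooden handle reaching level along its x axis to 215 mm from the head's axis; point at the middle of the head
- tape_mid (a point): bystander: yellow and black tape measure, 70 x 38 x 62 mm; point at its middle
Things that resemble listed ones, but are neither listed nor needed, are in the scene too. Of the things like the base, leave any that is turquoise; of the rest the larger one is meant.

How it is judged:
By the outcome, as a careful person would: the job done as asked, in the order asked, and still so for the second after the job is handed in, with the robot touching nothing.
It also fails if it takes over 58 s, if anything falls off the work surface, if the arm or the gripper's body presses on something with over 40 N, if the wrist force passes 120 N, or if a joint passes its speed limit or range.

### The arm

A 7-joint arm with a two-finger parallel gripper is mounted at the origin on the work surface. World frame = base frame: x ahead of the robot, y to its left, z up, the work surface at z = 0. Lengths are in m, angles in rad, forces in N, time in s.
With the tool pointing down it reaches from about 0.425 to 0.95 m from the base axis. Payload 4.7 kg.
Tool frame: the origin (TCP) lies midway between the tips of the shut fingers; the grasp point (between the pads) lies 19 mm behind it; z points along the fingers, y is the direction in which the jaws open and shut (so a half turn about z gives the same grasp; the last joint's range is limited). The gripper opens to 85 mm and grips with 20 to 120 N. Pads are 22 mm wide; open, the fingers measure 114 mm over their backs; the gripper's body (76 mm by 85 mm) begins 54 mm behind the grasp point. The pads swing forward as they close: fully open they stand 13 mm farther back than shut.
Start: joints at [-1.338, 0.469, -0.049, 1.532, 0.024, 1.141, -0.082], TCP at [0.175, 0.652, 0.231] pointing down, gripper open.
Joint ranges: [-2.59, 2.59], [-0.33, 1.99], [-1.39, 1.29], [0.1, 2.45], [-1.04, 4.18], [0.21, 1.99], [-2.66, 2.66]. Speed limits (rad/s): [2.57, 2.57, 3.14, 3.14, 3.14, 3.14, 3.14].

### API

Orientations are given as [roll, pitch, yaw] about the fixed x, y, z axes, in that order (R = Rz(yaw) Ry(pitch) Rx(roll)).
In Python, from plant import r gives the robot as it stands.
- The arm moves only by the shell command python3 -m handwheel 'ROWS' [FORCE]. ROWS is JSON, a list of rows, each a list of 7 numbers: the shift along the tool's x, y, z in m, then the turn, a rotation vector about the tool's x, y, z in rad, then the finger opening in m, from 0 to 0.0854. A call has 1 to 10 rows; each row shifts and turns the commanded pose from where the row before left it, along the tool's axes as they then stand; what a row does not reach is not made up. A row lasts 1/8 s, in which the tool goes at most 62.5 mm and 10.7 degrees, less where a joint would pass 70% of its speed; a pose out of reach is approached as far as the arm can. A call with a gripper value outside its range is refused whole. The fingers move at their own pace and stop on an object; FORCE is the grip in N (left out, the last holds). Time passes only in rows, so rows that do not move let the fingers close. It gives the time, the measured TCP pose, the force and the opening at its end, in the units of the state.
- r.read_state(): the state, without advancing time (a new reading comes with each control period).
- r.capture(name): name is "scene" or "top" or "wrist"; returns a dict with "frame" (400x640x3 uint8, red, green, blue), "K" (3x3 intrinsics, pixels), "k1" (the pictures are not rectified: a ray, as slopes to the right and down, at radius r is drawn at 1 + k1 r^2 times it, then the intrinsics apply), "extrinsics" (4x4, takes a point from world to camera coordinates). Camera axes: x right, y down, z forward; pixel columns grow to the right and rows downward; lengths in m; the calibration is good to about 2 mm. A picture is of the moment at which its call begins. There is no depth.
- r.sign_off(): hands the job in, once; it reports no verdict.
The state is a dict: "clock": time; "q": joint angles; "qvel": joint speeds; "effort": joint torques, N m; "tool_pos": TCP position; "tool_rot": TCP orientation; "contact_force": force on the tool from outside, world axes, zero at the start; "torque": the same for the moment, N m; "finger_gap": finger opening in m.
Only numpy, scipy, OpenCV 4.12 (cv2) and the standard library are available. Lean on these libraries where they do the work, as an engineer would, in place of code of your own. Each camera call takes 0.05 s, during which the arm holds its last target. There are 200 camera calls.

## Working session

There is one attempt and no reset: what is moved stays moved. The work goes in short steps, Python scripts to look and compute and a shell command to move; the robot and the scene stay as the last step left them, time stands still between calls to the robot, and variables do not carry over. Pictures are saved under pics/ and viewed, about 8 in all and at most 12, crops included, and the job is handed in when it is done.

```bash
ls; mkdir -p pics
cat > h.py <<'E'
import numpy as np, cv2
from plant import r
def cap(n):
    c=r.capture(n); np.savez(f'pics/{n}.npz',**c); return c
def save(img,name): cv2.imwrite(f'pics/{name}.png',cv2.cvtColor(img,cv2.COLOR_RGB2BGR))
def proj(c,p):
    p=np.atleast_2d(p); q=p@c['extrinsics'][:3,:3].T+c['extrinsics'][:3,3]
    s=q[:,:2]/q[:,2:]; s=s*(1+c['k1']*(s**2).sum(1,keepdims=True))
    return s@np.diag([c['K'][0,0],c['K'][1,1]])+[c['K'][0,2],c['K'][1,2]]
def back(c,uv,z):
    uv=np.atleast_2d(np.float64(uv)); d=cv2.undistortPoints(uv[:,None],np.float64(c['K']),np.array([float(c['k1']),0,0,0,0]))[:,0]
    # drawn = ray*(1+k1 r^2): same as opencv model
    R=c['extrinsics'][:3,:3];t=c['extrinsics'][:3,3];o=-R.T@t
    D=np.c_[d,np.ones(len(d))]@R
    return o+D*((z-o[2])/D[:,2])[:,None]
E
python3 - <<'E'
from h import *
a=cap('scene');b=cap('top')
save(np.vstack([a['frame'],b['frame']])[:, :], 'raw')
im=np.vstack([a['frame'],b['frame']]); save(cv2.resize(im,(480,600),interpolation=cv2.INTER_AREA),'both')
save(a['frame'],'scene');save(b['frame'],'top')
print(r.read_state())
for c in(a,b):print(c['K'],c['k1'],c['extrinsics'])
E
```

```text
pics
{'clock': 0.1, 'q': array([-1.33795272,  0.46936775, -0.0485956 ,  1.53357708,  0.02409285,
        1.14098247, -0.08226231]), 'qvel': array([-1.86497808e-04, -1.89879579e-03,  5.15289943e-04, -2.12953507e-03,
        3.99801161e-04, -2.53433067e-05, -2.70593503e-03]), 'effort': array([ 1.42147233e-03, -5.11517501e+01, -4.66103002e-02, -2.38387316e+01,
        1.08123120e-02,  4.33311827e-03,  1.67026951e-05]), 'tool_pos': array([0.17451559, 0.65151033, 0.23036055]), 'tool_rot': array([-3.13984403e+00,  5.33612466e-05,  2.87991345e+00]), 'contact_force': array([ 0.48492832,  0.17105292, -1.1062936 ]), 'torque': array([0.02943749, 0.04565085, 0.00519851]), 'finger_gap': 0.08523271506511983}
[[432.49065389   0.         317.70210214]
 [  0.         432.49065389 203.47958176]
 [  0.           0.           1.        ]] -0.09748295206087403 [[-0.77149612  0.63621491 -0.0049326   0.47988168]
 [ 0.53135622  0.64003801 -0.55498821 -0.18729865]
 [-0.34993472 -0.43079222 -0.83184359  1.64243446]
 [ 0.          0.          0.          1.        ]]
[[454.80898322   0.         320.6668546 ]
 [  0.         454.80898322 190.02574649]
 [  0.           0.           1.        ]] 0.0242574053704292 [[ 0.0076556  -0.99978775  0.01912697 -0.10080259]
 [-0.99775713 -0.00890926 -0.06634255  0.5431199 ]
 [ 0.06649888 -0.01857618 -0.99761356  1.25531443]
 [ 0.          0.          0.          1.        ]]
```

View pics/top.png

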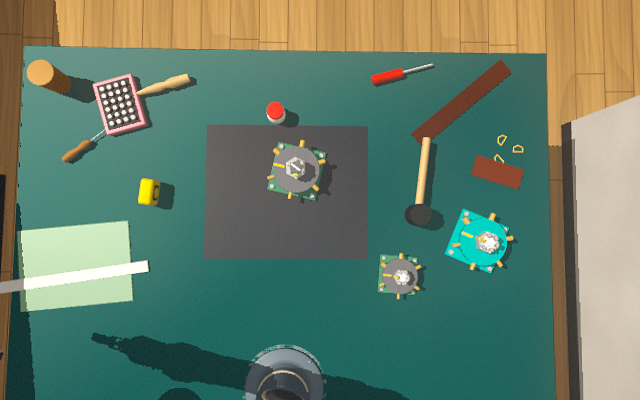

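View pics/scene.png

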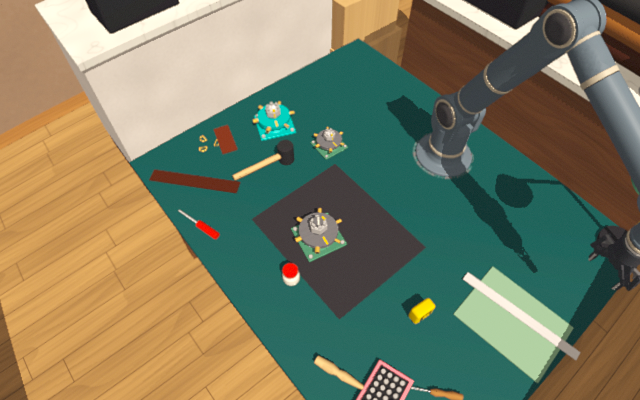

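Three punch heads appear in the top view: large green (297,170), small green (400,276) and turquoise (480,240). The large green one fits, because turquoise is excluded and the larger of the rest is meant. In the top view the jar is at (276,112), the mallet at (420,212) and the tape at (149,192). I'll confirm with an enlarged crop.

Run:
```python
from h import *
a=dict(np.load('pics/scene.npz'));b=dict(np.load('pics/top.npz'))
A=cv2.resize(b['frame'][125:215,245:345],(800,720)[:2],interpolation=cv2.INTER_CUBIC)
A=b['frame'][130:210,255:335];B=a['frame'][195:275,280:360]
save(cv2.resize(np.hstack([A,B]),(800,400),interpolation=cv2.INTER_CUBIC),'crop1')
print(back(b,[[294.5,168],[297,170]],0.107), back(b,[[400,276],[480,240]],.05),back(b,[[276,112]],.062),back(b,[[149,192]],.06),back(b,[[420,212],[427,138]],.08))
print(back(a,[[318,222]],.107))
```

```text
[[ 0.59514174 -0.02582862  0.107     ]
 [ 0.58995403 -0.03241257  0.107     ]] [[ 0.31078187 -0.31207213  0.05      ]
 [ 0.40936417 -0.5307052   0.05      ]] [[0.75349814 0.02812214 0.062     ]] [[0.53178567 0.36492554 0.06      ]] [[ 0.48350811 -0.3605496   0.08      ]
 [ 0.6829777  -0.38075729  0.08      ]]
[[ 0.60109857 -0.02306855  0.107     ]]
```

View pics/crop1.png

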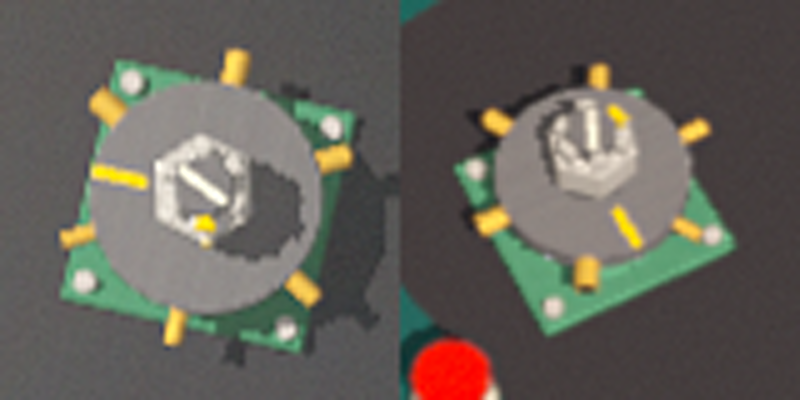

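The crop confirms it: large grey disc, green foot, spindle end at about top pixel (295.6,167.2). The tooth points down the image, the yellow line points left, and the white line runs diagonally. Next I move above it.

```bash
python3 -m handwheel '[[-0.0417,-0.0389,0,0,0,0,0.085],[-0.0417,-0.0389,0,0,0,0,0.085],[-0.0417,-0.0389,0,0,0,0,0.085],[-0.0417,-0.0389,0,0,0,0,0.085],[-0.0417,-0.0389,0,0,0,0,0.085],[-0.0417,-0.0389,0,0,0,0,0.085],[-0.0417,-0.0389,0,0,0,0,0.085],[-0.0417,-0.0389,0,0,0,0,0.085],[-0.0417,-0.0389,0,0,0,0,0.085],[-0.0417,-0.0389,0,0,0,0,0.085]]' 40
python3 -m handwheel '[[-0.0417,-0.0389,0,0,0,0,0.085],[-0.0417,-0.0389,0,0,0,0,0.085],[-0.0417,-0.0389,0,0,0,0,0.085],[-0.0417,-0.0389,0,0,0,0,0.085],[0,0,0,0,0,0,0.085],[0,0,0,0,0,0,0.085]]'
python3 - <<'E'
from h import *
w=cap('wrist'); save(w['frame'],'w1'); s=r.read_state(); print(s['q'],s['tool_pos'],s['tool_rot'],s['contact_force'])
E=w['extrinsics'];print(-E[:3,:3].T@E[:3,3],E[2,:3],w['K'],w['k1'])
E
```

```text
clock: 1.35
tool_pos: [0.4773, 0.1667, 0.2312]
tool_rot: [3.141, -0.0, 2.88]
contact_force: [0.6, 0.3, 0.2]
finger_gap: 0.085
clock: 2.1
tool_pos: [0.5971, -0.0246, 0.2306]
tool_rot: [3.141, -0.002, 2.88]
contact_force: [-0.1, 0.6, -0.3]
finger_gap: 0.0849
[-0.28675534  0.34976615  0.33383409  1.74119073 -0.12915082  1.07338588
  1.4008645 ] [ 0.59700894 -0.02373048  0.23075814] [ 3.14101844e+00 -1.51215947e-03  2.88140471e+00] [0.16533267 0.73357525 0.19408877]
[ 0.52931899 -0.0061494   0.37499606] [ 0.26683542 -0.07061693 -0.96115145] [[293.04497429   0.         316.35520372]
 [  0.         293.04497429 194.52998072]
 [  0.           0.           1.        ]] -0.008930783316735812
```

View pics/w1.png

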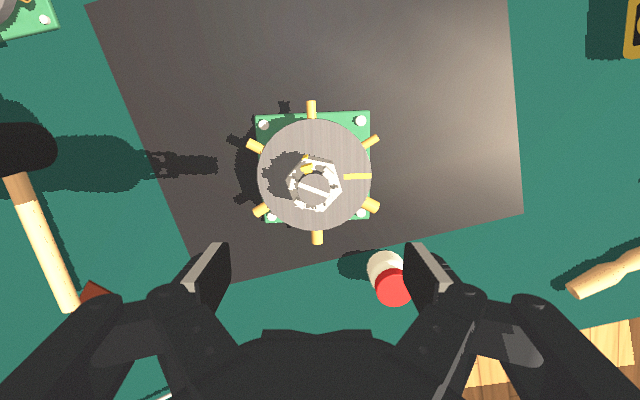

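The wrist view shows the nut at about (315,185), with the yellow line to the right of it at (357,176) and the white line across the spindle end. I'll go lower, pre-align to the flats, and measure from close by.

```bash
python3 -m handwheel '[[-0.025,0,0.03,0,0,0,0.085],[0,0,0.03,0,0,-0.15,0.085],[0,0,0.03,0,0,-0.15,0.085],[0,0,0,0,0,0,0.085],[0,0,0,0,0,0,0.085],[0,0,0,0,0,0,0.085]]'
cat > ortho.py <<'E'
from h import *
def ortho(c,ctr,z,half=.04,n=400):
    g=np.linspace(-half,half,n); # up=+x, left=+y
    X,Y=np.meshgrid(-g,-g,indexing='ij')
    uv=proj(c,np.c_[X.ravel()+ctr[0],Y.ravel()+ctr[1],np.full(X.size,z)]).astype(np.float32).reshape(n,n,2)
    return cv2.remap(c['frame'],uv[...,0],uv[...,1],cv2.INTER_CUBIC)
E
python3 - <<'E'
from ortho import *
w=cap('wrist'); s=r.read_state(); print(s['q'],s['tool_pos'],s['tool_rot'],s['contact_force'])
ctr=(.597,-.027)
save(np.hstack([ortho(w,ctr,.105,.035),ortho(w,ctr,.055,.07)]),'o1')
E
```

```text
clock: 2.9
tool_pos: [0.6227, -0.0312, 0.143]
tool_rot: [3.141, 0.003, -3.104]
contact_force: [-0.5, -1.0, 0.2]
finger_gap: 0.0851
[-0.19971352  0.47466586  0.24804566  1.76622812 -0.14230862  0.91540405
  1.71720798] [ 0.62260444 -0.03129765  0.14284584] [ 3.14151791e+00  2.72340486e-03 -3.10382681e+00] [ 0.7231679  -0.36329145  0.1416172 ]
```

View pics/o1.png

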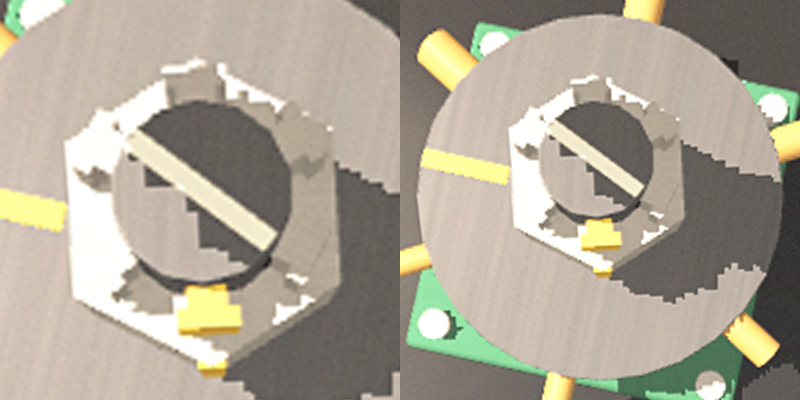

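```bash
cat > meas.py <<'E'
from ortho import *
def pca(P):
    m=P.mean(0);u=np.linalg.svd(P-m,full_matrices=False)[2][0];return m,np.degrees(np.arctan2(u[1],u[0]))%180
def pts(m,ctr,half,n):
    ij=np.argwhere(m); g=2*half/(n-1); return np.c_[half-ij[:,0]*g,half-ij[:,1]*g]
def big(m):
    k,l,s,c=cv2.connectedComponentsWithStats(m.astype(np.uint8)); return l==1+s[1:,4].argmax()
def run(c,ctr):
    n=800
    H=cv2.cvtColor(ortho(c,ctr,.055,.07,n),cv2.COLOR_RGB2HSV); P=lambda m,h:pts(m,ctr,h,n)
    X=np.hypot(*np.moveaxis(pts(np.ones((n,n)),ctr,.07,n).reshape(n,n,2),2,0))
    m=(H[...,1]>110)&(H[...,2]>150)&(abs(H[...,0]-25)<7)&(X>.035)&(X<.062)
    yl=P(big(m),.07); print('yellow line',pca(yl),'via axis',np.degrees(np.arctan2(*yl.mean(0)[::-1])),len(yl))
    H=cv2.cvtColor(ortho(c,ctr,.107,.035,n),cv2.COLOR_RGB2HSV)
    X=np.hypot(*np.moveaxis(pts(np.ones((n,n)),ctr,.035,n).reshape(n,n,2),2,0))
    m=(H[...,2]>185)&(X<.0145); wl=P(big(m),.035); print('white',pca(wl),len(wl))
    H=cv2.cvtColor(ortho(c,ctr,.103,.035,n),cv2.COLOR_RGB2HSV)
    m=(H[...,1]>110)&(H[...,2]>100)&(abs(H[...,0]-25)<7)&(X<.0235)&(X>.0165); t=P(big(m),.035).mean(0)
    print('tooth',t,np.hypot(*t),np.degrees(np.arctan2(t[1],t[0]))%360)
if __name__=='__main__':
    import sys
    c=dict(np.load(f'pics/{sys.argv[1]}.npz')); run(c,(float(sys.argv[2]),float(sys.argv[3])))
E
python3 meas.py wrist .5983 -.0273; python3 meas.py top .597 -.027;python3 meas.py scene .598 -.027
```

```text
yellow line (array([0.00811747, 0.04978335]), np.float64(87.09622578946647)) via axis 80.73907900937331 29
white (array([-0.00372352,  0.00400854]), np.float64(52.76469579669737)) 40288
tooth [-0.02326984 -0.0008383 ] 0.023284932276774542 182.06319310805515
yellow line (array([0.01236989, 0.0467541 ]), np.float64(77.3717346495816)) via axis 75.1806161480522 4911
white (array([ 0.00143329, -0.00075542]), np.float64(53.60214343804839)) 24960
tooth [-0.01878869 -0.00186536] 0.01888106246982471 185.66978686152223
yellow line (array([0.00930686, 0.04671649]), np.float64(79.34364173392618)) via axis 78.73304893705122 4513
white (array([-0.00025413, -0.00014578]), np.float64(53.70191260762569)) 29666
tooth [-0.02104343 -0.00093839] 0.021064339300175667 182.553305191791
```

The alignment is clear: yellow line about 78°, white line about 53°. The first lined-up place is therefore about +55° past the line; about 5° before it the slots also look nearly aligned, but that place doesn't count. Descending over the axis for the first grip.

```bash
python3 -m handwheel '[[0.024,0.005,0,0,0,-0.03,0.085],[0,0,0,0,0,0,0.085],[0,0,0.03,0,0,0,0.085],[0,0,0.03,0,0,0,0.085],[0,0,0.0215,0,0,0,0.085],[0,0,0,0,0,0,0.085],[0,0,0,0,0,0,0.085]]'
python3 - <<'E'
from h import *
s=r.read_state(); print(s['tool_pos'],s['tool_rot'],s['contact_force'],s['torque'])
c=cap('scene');save(cv2.resize(c['frame'][170:270,260:380],(720,600),interpolation=cv2.INTER_CUBIC),'s2')
E
```

```text
clock: 3.82
tool_pos: [0.5989, -0.0276, 0.0609]
tool_rot: [-3.141, 0.002, -3.074]
contact_force: [0.3, -0.3, 0.9]
finger_gap: 0.0852
[ 0.59891962 -0.02764961  0.06088438] [-3.14140688e+00  2.30258590e-03 -3.07383869e+00] [ 0.2570625  -0.34085743  0.91944778] [-0.00498669 -0.00507423  0.01297339]
```

Tool is in place with no contact. Closing.

```bash
python3 -m handwheel '[[0,0,0,0,0,0,0.04],[0,0,0,0,0,0,0.04],[0,0,0,0,0,0,0.04],[0,0,0,0,0,0,0.04],[0,0,0,0,0,0,0.04],[0,0,0,0,0,0,0.04],[0,0,0,0,0,0,0.04],[0,0,0,0,0,0,0.04]]' 40
```

```text
clock: 4.88
tool_pos: [0.598, -0.0277, 0.0607]
tool_rot: [-3.141, 0.001, -3.073]
contact_force: [-1.0, -0.6, 5.6]
finger_gap: 0.0494
```

Gripped on the flats (49.4 mm). Turning clockwise by 60°.

```bash
python3 -m handwheel '[[0,0,0,0,0,0.05,0.04],[0,0,0,0,0,0.12,0.04],[0,0,0,0,0,0.14,0.04],[0,0,0,0,0,0.15,0.04],[0,0,0,0,0,0.15,0.04],[0,0,0,0,0,0.15,0.04],[0,0,0,0,0,0.14,0.04],[0,0,0,0,0,0.12,0.04],[0,0,0,0,0,0.03,0.04],[0,0,0,0,0,0,0.04]]' 60
python3 - <<'E'
from h import *
s=r.read_state(); print(s['q'][6],s['tool_pos'],s['tool_rot'],s['contact_force'],s['torque'])
E
```

```text
clock: 6.12
tool_pos: [0.5979, -0.028, 0.0608]
tool_rot: [3.141, 0.001, 2.159]
contact_force: [-1.3, -1.8, 6.6]
finger_gap: 0.0491
0.9130520064269209 [ 0.59788643 -0.02798891  0.06079204] [3.14113751e+00 5.67173706e-04 2.15907415e+00] [-1.34289705 -1.75139349  6.57240604] [-0.31459741  0.56415878 -0.13590394]
```

```bash
python3 -m handwheel '[[0,0,0,0,0,0,0.085],[0,0,0,0,0,0,0.085],[0,0,0,0,0,0,0.085],[0,0,0,0,0,0,0.085],[0,0,0,0,0,0,0.085],[0,0,0,0,0,0,0.085],[0,0,-0.03,0,0,0,0.085],[0,0,-0.05,0,0,0,0.085]]'
python3 -m handwheel '[[0,0,0,0,0,-0.15,0.085],[0,0,0,0,0,-0.15,0.085],[0,0,0,0,0,-0.15,0.085],[0,0,0,0,0,-0.15,0.085],[0,0,0,0,0,-0.15,0.085],[0,0,0,0,0,-0.15,0.085],[0,0,0,0,0,-0.147,0.085],[0,0,0,0,0,0,0.085],[0,0,0,0,0,0,0.085]]'
python3 - <<'E'
from ortho import *
w=cap('wrist'); s=r.read_state(); print(s['q'][6],s['tool_pos'],s['tool_rot'])
ctr=(.598,-.0275)
save(np.hstack([ortho(w,ctr,.105,.035),ortho(w,ctr,.055,.07)]),'o2')
E
```

```text
clock: 7.12
tool_pos: [0.5962, -0.0273, 0.1391]
tool_rot: [-3.138, -0.002, 2.16]
contact_force: [0.2, -0.4, 0.1]
finger_gap: 0.0846
clock: 8.25
tool_pos: [0.5976, -0.0276, 0.1398]
tool_rot: [3.142, -0.0, -3.079]
contact_force: [-0.9, -0.7, 0.5]
finger_gap: 0.0846
1.7577667047162384 [ 0.597582   -0.02756012  0.13975265] [-3.14154659e+00 -5.00679069e-05 -3.07811136e+00]
```

View pics/o2.png

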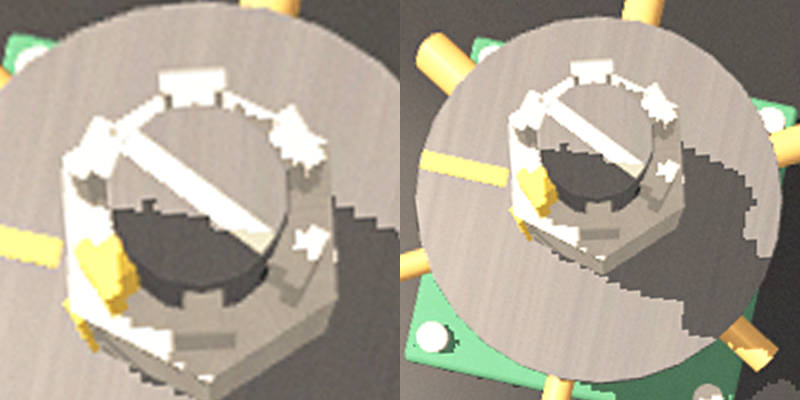

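The tooth is now at about (105,275) in the left panel, still short of the yellow line and turned 60° as planned. White line 53°, yellow line 78°. Second grip.

```bash
python3 -m handwheel '[[0,0,0.04,0,0,0,0.085],[0,0,0.039,0,0,0,0.085],[0,0,0,0,0,0,0.06],[0,0,0,0,0,0,0.04],[0,0,0,0,0,0,0.04],[0,0,0,0,0,0,0.04],[0,0,0,0,0,0,0.04],[0,0,0,0,0,0,0.04],[0,0,0,0,0,0,0.04]]' 60
python3 -m handwheel '[[0,0,0,0,0,0.1,0.04],[0,0,0,0,0,0.15,0.04],[0,0,0,0,0,0.15,0.04],[0,0,0,0,0,0.15,0.04],[0,0,0,0,0,0.15,0.04],[0,0,0,0,0,0.15,0.04],[0,0,0,0,0,0.15,0.04],[0,0,0,0,0,0.1,0.04],[0,0,0,0,0,0,0.04]]'
python3 - <<'E'
from h import *
s=r.read_state(); print(s['q'],s['tool_pos'],s['tool_rot'],s['contact_force'],s['torque'])
E
```

```text
clock: 9.43
tool_pos: [0.5986, -0.0277, 0.0623]
tool_rot: [3.141, 0.003, -3.077]
contact_force: [-0.7, -0.5, 7.2]
finger_gap: 0.0492
clock: 10.55
tool_pos: [0.5982, -0.0285, 0.0624]
tool_rot: [3.141, 0.001, 2.106]
contact_force: [-1.9, -2.0, 8.7]
finger_gap: 0.0488
[-0.42867816  0.59494252  0.55801125  1.89282457 -0.43698513  0.77505574
  0.90469565] [ 0.59821605 -0.0284989   0.06236161] [3.14054126e+00 1.47164589e-03 2.10551760e+00] [-1.90046068 -1.98305828  8.65100753] [-0.40934459  0.55721849 -0.14517275]
```

```bash
python3 -m handwheel '[[0,0,0,0,0,0.12,0.04],[0,0,0,0,0,0.15,0.04],[0,0,0,0,0,0.15,0.04],[0,0,0,0,0,0.15,0.04],[0,0,0,0,0,0.08,0.04],[0,0,0,0,0,0,0.04],[0,0,0,0,0,0,0.04]]'
python3 -m handwheel '[[0,0,0,0,0,0,0.085],[0,0,0,0,0,0,0.085],[0,0,0,0,0,0,0.085],[0,0,0,0,0,0,0.085],[0,0,0,0,0,0,0.085],[0,0,0,0,0,0,0.085],[0,0,-0.03,0,0,0,0.085],[0,0,-0.05,0,0,0,0.085],[0,0,0,0,0,0,0.085],[0,0,0,0,0,0,0.085]]'
python3 - <<'E'
from ortho import *
w=cap('wrist'); s=r.read_state(); print(s['q'][6],s['tool_pos'],s['tool_rot'])
ctr=(.598,-.0275)
save(np.hstack([ortho(w,ctr,.105,.035),ortho(w,ctr,.055,.07)]),'o3')
E
```

```text
clock: 11.42
tool_pos: [0.5976, -0.0286, 0.0624]
tool_rot: [3.141, 0.0, 1.456]
contact_force: [-4.4, -0.3, 10.5]
finger_gap: 0.0491
clock: 12.68
tool_pos: [0.5973, -0.0271, 0.1405]
tool_rot: [-3.141, -0.001, 1.457]
contact_force: [-0.8, 0.1, -0.4]
finger_gap: 0.0849
0.30883881445405 [ 0.59687855 -0.02709827  0.1398741 ] [-3.13986452e+00 -2.02639857e-04  1.45710794e+00]
```

View pics/o3.png

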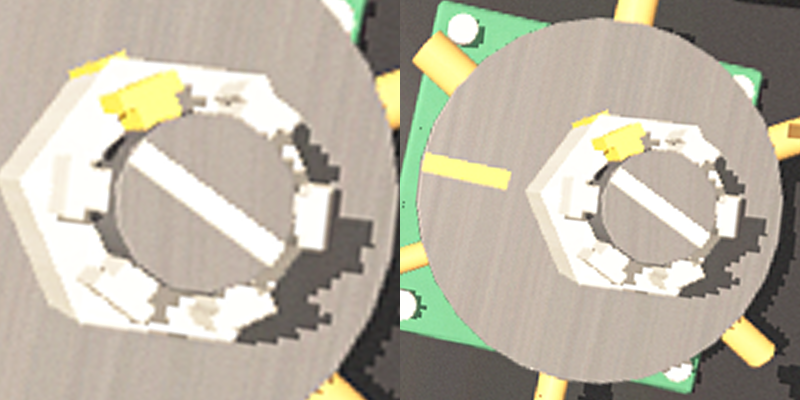

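The white line is at 52.7°. The hexagon's edges put a slot pair at about 53°, and the line runs from the slot left of the tooth (115,145) to the opposite slot (290,265). I'll retreat and do a last check.

```bash
python3 -m handwheel '[[0,0,-0.05,0,0,0,0.085],[0,0,-0.05,0,0,0,0.085],[0,0.05,0,0,0,0,0.085],[0,-0.05,0,0,0,0,0.085],[0,-0.05,0,0,0,0,0.085],[0,-0.05,0,0,0,0,0.085],[0,-0.05,0,0,0,0,0.085],[0,-0.05,0,0,0,0,0.085],[0,0,0,0,0,0,0.085],[0,0,0,0,0,0,0.085]]'
python3 - <<'E'
from ortho import *
c=cap('top');a=cap('scene');ctr=(.598,-.0275)
x=np.hstack([ortho(c,ctr,.105,.035),ortho(a,ctr,.105,.035)])
y=cv2.resize(c['frame'],(320,200),interpolation=cv2.INTER_AREA);z=cv2.resize(a['frame'],(320,200),interpolation=cv2.INTER_AREA)
save(np.vstack([x,np.hstack([y,z,np.zeros((200,160,3),np.uint8)])]),'end')
s=r.read_state();print(s['tool_pos'],s['contact_force'],s['qvel'].max())
E
python3 meas.py top .597 -.027;python3 meas.py scene .598 -.027
```

```text
clock: 13.98
tool_pos: [0.3993, -0.0043, 0.2408]
tool_rot: [3.141, -0.001, 1.458]
contact_force: [0.5, 0.4, -0.8]
finger_gap: 0.0851
[ 0.39987776 -0.00489145  0.24072928] [-0.62552952  0.24973187 -0.37160363] 0.017290298186157873
yellow line (array([0.01231122, 0.04676474]), np.float64(77.16817423538191)) via axis 75.25103486259992 4931
white (array([ 0.00145533, -0.00074662]), np.float64(53.64116654010493)) 25123
tooth [0.01969359 0.00740935] 0.021041296099688037 20.61787718151516
yellow line (array([0.00932429, 0.04637721]), np.float64(79.12927370438797)) via axis 78.63205380568102 3590
white (array([-0.000505  , -0.00053248]), np.float64(53.23219321165347)) 22829
tooth [0.01825392 0.0079911 ] 0.019926449514105653 23.642584682503916
```

View pics/end.png

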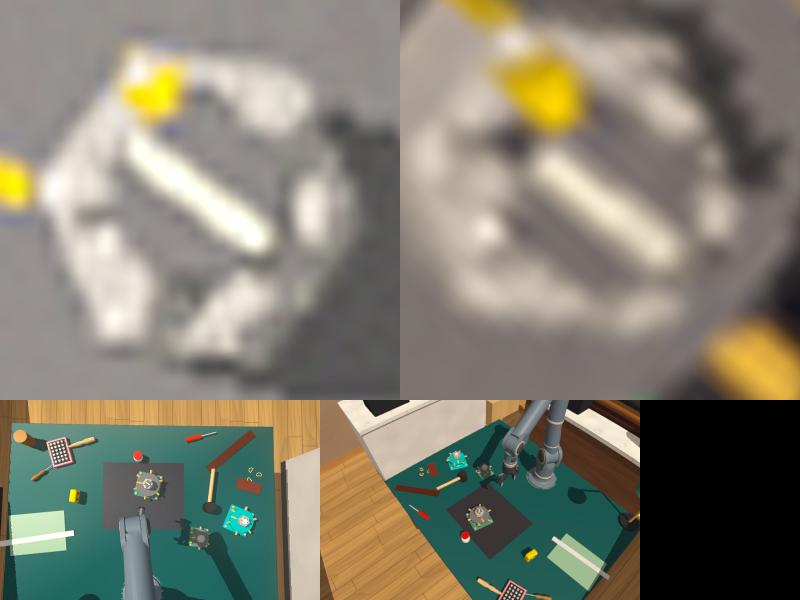

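The line ends in open slots at both ends. The tooth is at 23.6°, or 24.1° in the top view after correcting for the axis offset, against a target of about 23.3°. The bystanders look unmoved and the gripper is clear.

```bash
python3 -c "
from plant import r
print(r.sign_off())"
```

```text
the job is handed in; nothing more can be done
None
```

I tightened the nut on the large green-footed punch head in two grips, released it and handed the job in. The robot's clock read about 14 s.

- **Turning:** The first grip turned it 60° clockwise, with the tooth still well short of the yellow line. I let go, took it afresh, and turned about 100° more. That took the tooth past the line to the first aligned place, about 54–55° beyond it.
- **Alignment:** The white line measured 52.7–53.7°. From the hexagon's edges, the slot pair lies at about 53°. From the tooth it comes to about 54° in both the scene and top views. The raw top-view figure was about 3° lower (20.6°) until I corrected for its axis offset. The yellow line was the least certain, reading 76.5–79° depending on the camera.
- **Yellow line in the wrist image:** The automatic measurement failed there, so I read it by eye from that picture.
- **End state:** The gripper is open and clear of the nut with no contact force. The jar, mallet and tape look unmoved in the last pictures.

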